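Set up the tipping target screen: kickstand over centre, then hold it plumb

ROBOT

A 6-joint arm with a two-finger parallel gripper is mounted at the origin on the work surface; the furniture and walls round the work are solid. World frame = base frame: x ahead of the robot, y to its left, z up, the work surface at z = 0. Lengths are in m, angles in rad, forces in N, time in s.
With the tool pointing down it reaches from about 0.275 to 0.975 m from the base axis. Payload 8.4 kg.
Tool frame: the origin (TCP) lies midway between the tips of the shut fingers; the grasp point (between the pads) lies 19 mm behind it (r.pinch_z is the distance from the TCP to the grasp point, in m); z points along the fingers, y is the line along which they close (so a half turn about z gives the same grasp; the last joint's range is limited). The gripper opens to 92 mm and grips with 3 to 60 N. Pads are 20 mm wide; open, the fingers measure 128 mm over their backs; the gripper's body (75 mm by 189 mm) begins 69 mm behind the grasp point.
Start: joints at [-1.237, 0.353, 1.633, -0, 1.155, -0.002], TCP at [0.206, -0.59, 0.215] pointing down, gripper open.
Joint ranges: [-2.63, 2.63], [-0.92, 2.1], [0.06, 2.66], [-1.3, 4.44], [0, 2.69], [-3.02, 3.02]. Speed limits (rad/s): [2.22, 2.22, 2.79, 3.14, 3.14, 3.14].

INTERFACE

Orientations are given as a unit quaternion [x, y, z, w].
In Python, from station import status, vision, r gives the robot as it stands. The module is installed in compiled form; this text tells all that it offers.
- The arm moves only by the tool carry_out, never from a script. Its argument "plan" is a list that holds one entry, the list of rows, each a list of 5 numbers: the closure in counts, from 0 (fully open) to 255 (shut), then the shift along the tool's x, y, z in units of 30 mm (1.0 is 30 mm), then the turn about the tool's z in units of 5 degrees (1.0 is 5 degrees). In form: [[[grip, x, y, z, spin], ...]]. A call has 1 to 20 rows; each row shifts and turns the commanded pose from where the row before left it, along the tool's axes as they then stand; what a row does not reach is not made up. A row lasts 1/10 s, in which the tool goes at most 50 mm and 8.59 degrees, less where a joint would pass 70% of its speed; a pose out of reach is approached as far as the arm can. A call is refused whole if a number of a shift passes 1 or a number of a turn 1, either way. A call with a gripper value outside its range is refused whole. The fingers move at their own pace and stop on an object; "squeeze" is the grip in N (left out, the last holds). Time passes only in rows, so rows that do not move let the fingers close. It gives the time, the measured TCP pose, the force, the opening and the grip force at its end, in the units of the state.
- status.sense(): the state, without advancing time (a new reading comes with each control period).
- vision.read_camera(name): name is "side" or "top" or "wrist"; returns the picture (480x640x3 uint8, red, green, blue); there is no depth.
- vision.camera_info(name): a dict with "fx", "fy", "cx", "cy" (pixels), "D" ([k1, k2, p1, p2, k3] as OpenCV has them; the pictures are not rectified), "xyz" and "orientation" of the camera in the world. Camera axes: x right, y up, looking along -z (the intrinsics and any distortion apply to the point x, -y, -z); pixel columns grow to the right and rows downward; lengths in m; the calibration is good to about 2 mm. A picture is of the moment at which its call begins: read the wrist's pose just before it. camera_info takes no time and is no camera call; for the wrist camera it gives the pose at the moment of the call.
- r.finish_job(): hands the job in; it is judged then, once.
The state is a dict: "time_s": time; "joint_pos": joint angles; "qvel": joint speeds; "tau": joint torques, N m; "eef_pos": TCP position; "tcp_rot": TCP orientation; "wrist_force": force on the tool from outside, world axes, zero at the start; "torque": the same for the moment, N m; "opening": finger opening in m; "grasp_force": force on a finger pad.
Only numpy, scipy, OpenCV 4.12 (cv2) and the standard library are available. Lean on these libraries where they do the work, as an engineer would, in place of code of your own. Each camera call takes 0.05 s, during which the arm holds its last target. There are 200 camera calls.

TASK

The small white target screen is tipped back against the rest of its hub stand with its kickstand folded up at the side. While the screen still leans on the rest, flip the kickstand down over centre so that it snaps fully down; then take the screen by its top bar, raise it until it stands upright, without letting it tip past upright onto the kickstand, and finish there still gripping the bar and holding the screen upright. Leave the petri dish, the loupe and the objective case alone.

Things in the scene. Friction and masses are not known exactly. Their poses are not given: they have to be found in the camera images.
- stand: dark steel base plate, 150 mm (its x) by 80 mm (its y) by 8 mm, screwed to the bench, does not move; origin at the bench surface directly below the hub axis, z up. The hub axis is horizontal, along its y, 30 mm above the origin. The screen faces its -x side; on its +x side a 10 mm steel post with a rubber bumper (top 121 mm high, at x 42 to 60 mm) is the rest.
- screen (a joint): tip angle of the screen about the hub axis, rad: 0 = upright, positive = leaning to the stand's +x side; at the start 0.30 (leaning on the rest, its hard stop). Moves freely, 0.5 to 0.9 kg in all: let go, it falls back to the rest or, past upright, over to -0.12, where the lowered kickstand would meet the bench.
- bar_middle (a point): middle of the screen's top bar: round aluminium tube, 16 mm diameter, 120 mm long, 165 mm above the hub axis along the frame. Axes are the frame's: y along bar and hub axis, z up along the frame, x square to the screen (the panel faces -x). Frame 14 mm, panel 4 mm thick, panel's top 21 mm below the bar's axis. The bar can roll between finger pads; a monitor overhangs beyond the stand.
- hub_axis (a point): middle of the hub axis about which the screen tips, 30 mm above the bench.
- leg_pivot (a point): pivot of the kickstand, on the front (-x) face of the frame near its right edge: in the frame's axes 23 mm in front of, 55 mm to the -y side of and 90 mm above the hub axis. The leg swings about the frame's x axis, in a plane parallel to the screen.
- leg_foot (a point): middle of the flat rubber foot at the end of the kickstand, 98 mm from the pivot and 20 mm farther forward (frame -x); the foot is 24 mm wide (frame x), 26 mm long, 8 mm thick, the steel leg inside it 12 mm thick. Folded up, the leg points to the frame's -y side and 35 degrees (0.61 rad) upward, the foot well outside the frame, so it can be pushed down from above.
- kickstand (a joint): swing of the kickstand, rad: 0 = folded up (pointing 0.61 rad above the frame's -y direction), 2.10 = fully down (pointing down beside the stand); the foot goes down as it grows. An over-centre spring pushes it back up below 1.05 and snaps it down beyond; about 2 N on the foot start it; a small coil spring rod crosses in front of the pivot.
- petri_dish: clear petri dish with lid, 62 mm diameter, 15 mm high, origin at the centre of its underside; bystander, leave alone.
- objective_case: small round plastic case, white with black lid, 38 mm diameter, 46 mm high, origin at the centre of its underside; bystander, leave alone.
- loupe: black loupe with silver rim, 39 mm diameter, 22 mm high, origin at the centre of its underside; bystander, leave alone.
Things that resemble listed ones, but are neither listed nor needed, are in the scene too. What is meant by the stand is not yellow, and is the larger of those in its own colour.

How it is judged:
By the outcome, as a careful person would: the job done as asked, in the order asked, and still so for the second after the job is handed in, while the arm keeps its last pose, push and grip.
It also fails if it takes over 38 s, if anything falls off the work surface, if the arm or the gripper's body presses on something with over 40 N, if the wrist force passes 120 N, or if a joint passes its speed limit or range.

## Working session

There is one attempt and no reset: what is moved stays moved. The work goes in short steps, Python scripts to look and compute and a tool call to move; the robot and the scene stay as the last step left them, time stands still between calls to the robot, and variables do not carry over. Pictures are saved under pics/ and viewed, at most 10 in all, crops included, and the job is handed in when it is done.

Besides the shell and the picture viewer there is one more tool, called as a command line: name --argument value ..., lists and objects as JSON in quotes. carry_out: Moves the arm, as the interface text tells. Its arguments: {"type":"object","properties":{"plan":{"type":"array","items":{"type":"array","items":{"type":"array","items":{"type":"number"}}}},"squeeze":{"type":"number"}},"required":["plan"]}

```bash
mkdir -p pics; python3 - <<'E'
from station import status, vision, r
import cv2
for n in("side","top"):
    im=vision.read_camera(n); cv2.imwrite(f"pics/{n}0.png",im[:,:,::-1]); print(n,vision.camera_info(n))
s=status.sense(); print(s, r.pinch_z)
E
```

```text
side {'fx': 500.6315897978853, 'fy': 500.6315897978853, 'cx': 315.4152438220283, 'cy': 239.25594889027195, 'D': array([0.00381685, 0.        , 0.        , 0.        , 0.        ]), 'xyz': array([-0.03424716,  0.53665184,  0.93427558]), 'orientation': array([-0.14058972,  0.34938352,  0.85982107, -0.34478024])}
top {'fx': 595.493030822606, 'fy': 595.493030822606, 'cx': 323.51814632093806, 'cy': 240.56664544942552, 'D': array([0.0171381, 0.       , 0.       , 0.       , 0.       ]), 'xyz': array([ 0.35870859, -0.01386176,  1.19000736]), 'orientation': array([ 0.04540866, -0.03708382, -0.6993359 ,  0.71238482])}
{'time_s': 0.1, 'joint_pos': array([-1.23739683e+00,  3.53578719e-01,  1.63404261e+00, -4.12672146e-05,
        1.15518128e+00, -2.39305263e-03]), 'qvel': array([-4.64830170e-04, -1.62908797e-03, -1.09008706e-03,  1.11849012e-03,
        8.75931261e-05, -1.31373602e-03]), 'tau': array([-1.23460610e-03, -5.94908273e+01, -3.34931517e+01,  6.98224409e-02,
        1.83219445e-02, -4.59423245e-05]), 'eef_pos': array([ 0.2057987 , -0.58968915,  0.2139462 ]), 'tcp_rot': array([ 9.85936925e-01,  1.67116769e-01, -1.18283748e-04, -5.93603981e-04]), 'wrist_force': array([ 0.22850902, -0.25977123,  0.37250353]), 'torque': array([-0.02794737,  0.05086405, -0.02835151]), 'grasp_force': 0.0, 'opening': 0.09204184031714054} 0.0187
```

View pics/side0.png

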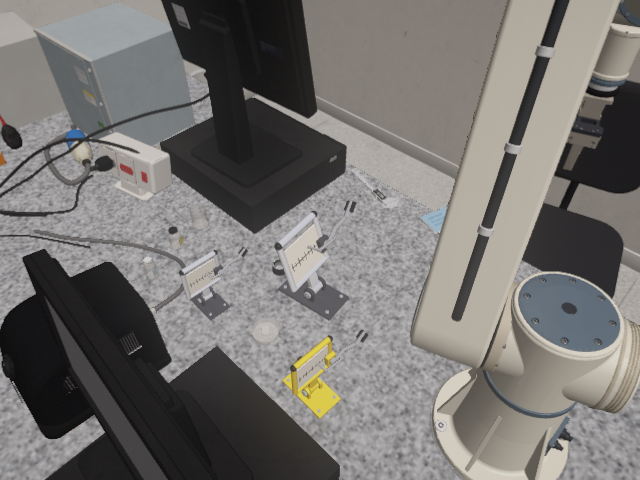

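View pics/top0.png

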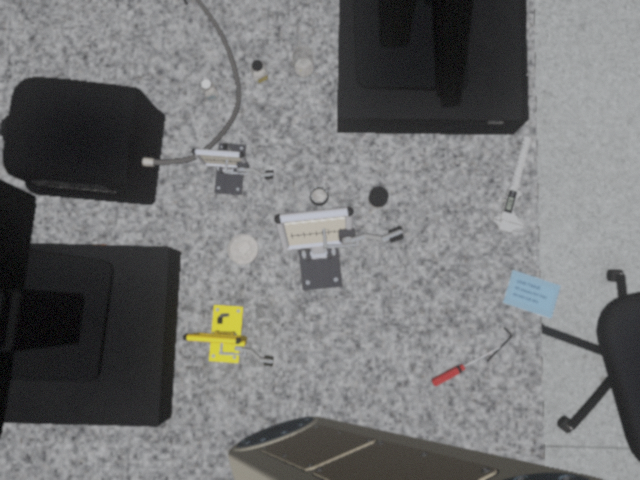

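Candidates in the top image are the yellow stand (227,335), the small dark stand (230,170) and the large dark stand (320,250). The last one fits, because it is the larger of the dark pair and not yellow. I'll confirm it in enlarged crops.

```bash
python3 - <<'E'
import cv2,numpy as np
a=cv2.imread("pics/top0.png")[185:305,265:415]; b=cv2.imread("pics/side0.png")[190:325,260:370]
cv2.imwrite("pics/topc.png",cv2.resize(a,None,fx=5,fy=5,interpolation=cv2.INTER_CUBIC))
cv2.imwrite("pics/sidec.png",cv2.resize(b,None,fx=4.4,fy=4.4,interpolation=cv2.INTER_CUBIC))
E
```

```text
(no output)
```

View pics/topc.png

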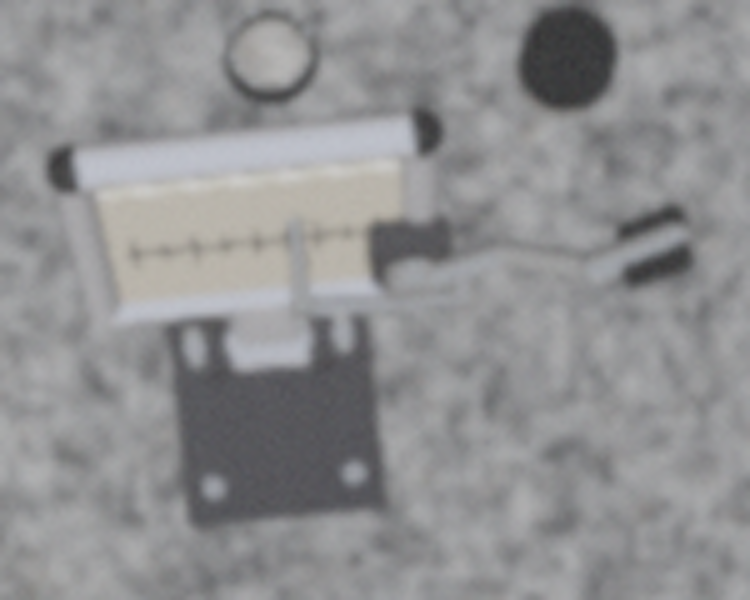

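View pics/sidec.png

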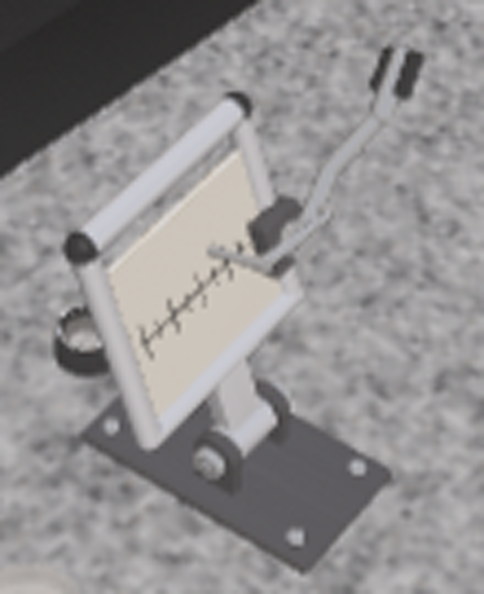

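The large dark stand is confirmed: white screen, base front corners in top at (304,290) and (342,287), foot at (396,234) and bar caps at (278,219) and (351,211). I'll fit its pose next.

```bash
cat > h.py <<'E'
import numpy as np,cv2
from scipy.spatial.transform import Rotation as R
from station import status,vision,r
def proj(info,P):
    Rc=R.from_quat(info['orientation']).as_matrix()
    p=(np.atleast_2d(P)-info['xyz'])@Rc*[1,-1,-1]
    K=np.array([[info['fx'],0,info['cx']],[0,info['fy'],info['cy']],[0,0,1]])
    return cv2.projectPoints(p,np.zeros(3),np.zeros(3),K,info['D'])[0][:,0]
def frame2world(q,pts,tip):  # q=x,y,yaw ; pts relative to hub in frame axes
    p=R.from_euler('y',tip).apply(np.atleast_2d(pts))+[0,0,.03]
    return R.from_euler('z',q[2]).apply(p)+[q[0],q[1],0]
def foot(k):
    a=.61-k; return np.array([-.043,-.055-.098*np.cos(a),.09+.098*np.sin(a)])
E
python3 - <<'E'
from h import *
from scipy.optimize import least_squares
T,S=vision.camera_info('top'),vision.camera_info('side')
obs_t=[(277.6,218.6),(351,211.4),(304,290),(342,286.6),(396,234)]
obs_s=[(278.2,246.1),(314.1,213.6),(328.9,320),(349,298),(278.6,289.3),(350.2,206.4)]
def model(v):
    q=v[:3];L=v[4];t=v[3]
    f=frame2world(q,[[0,L,.165],[0,-L,.165],foot(0)],t)
    b=frame2world(q,[[-.075+v[5],.04,-.022],[-.075+v[5],-.04,-.022],[.075+v[5],.04,-.022]],0)
    return np.r_[proj(T,[f[0],f[1],b[0],b[1],f[2]])-obs_t, proj(S,[f[0],f[1],b[0],b[1],b[2],f[2]])-obs_s]
for fixed in (0,1):
    fun=(lambda v:np.r_[model(v).ravel(),(v[3]-.3)*(1000 if fixed else 10),v[5]*(1e5 if fixed else 0)])
    s=least_squares(fun,[.4,0,0,.3,.063,0],loss='soft_l1');print(s.x.round(4));print(model(s.x).round(1).tolist())
q=s.x[:3]
for n,p,t in(('bar',[0,0,.165],.3),('bar up',[0,0,.165],0),('foot0',foot(0),.3),('foot1.05',foot(1.05),.3),('foot2.1',foot(2.1),.3),('piv',[-.023,-.055,.09],.3)):print(n,frame2world(q,p,t).round(4))
E
```

```text
[0.4655 0.0099 0.1171 0.3392 0.0624 0.0101]
[[-0.1, 0.0], [-0.7, 0.0], [-2.0, 0.8], [0.2, 0.2], [-0.3, 0.6], [-0.6, 0.1], [0.1, -0.3], [0.5, -1.6], [0.6, -2.3], [-0.6, -2.5], [0.2, -1.1]]
[0.4722 0.0112 0.1137 0.2998 0.0624 0.    ]
[[-0.4, -0.6], [-0.9, -0.4], [-2.2, 2.4], [0.0, 2.0], [-0.6, 0.4], [-1.0, -0.7], [-0.2, -1.0], [1.5, -0.7], [1.7, -1.4], [0.4, -1.8], [-0.0, -1.1]]
bar [[0.5206 0.0167 0.1876]]
bar up [[0.4722 0.0112 0.195 ]]
foot0 [[ 0.4896 -0.123   0.1823]]
foot1.05 [[ 0.4618 -0.1346  0.0888]]
foot2.1 [[ 0.4362 -0.0563  0.0354]]
piv [[ 0.483  -0.043   0.1228]]
```

```bash
python3 - <<'E'
import cv2,numpy as np
a=cv2.imread("pics/top0.png")[0:140,330:530]; b=cv2.imread("pics/side0.png")[0:230,150:350]
f=lambda i,s:(255*(cv2.resize(i,None,fx=s,fy=s,interpolation=cv2.INTER_CUBIC)/255.)**.4).astype(np.uint8)
c=np.zeros((560,800,3),np.uint8);x=f(a,2.1);c[:x.shape[0],:x.shape[1]]=x;y=f(b,1.9);c[:y.shape[0],420:420+y.shape[1]]=y
from station import vision
w=vision.read_camera("wrist")[:,:,::-1];w=cv2.resize(w,(320,240));c[310:550,:320]=w
cv2.imwrite("pics/mon.png",c)
E
```

```text
(no output)
```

View pics/mon.png

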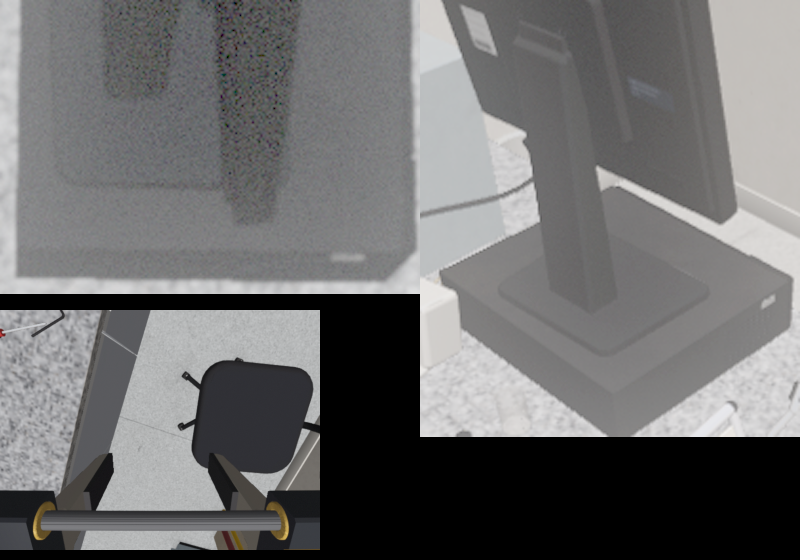

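```bash
python3 - <<'E'
from h import *
from scipy.optimize import least_squares
T,S=vision.camera_info('top'),vision.camera_info('side')
for s,t in(((312,116),(449,106)),((316,110),(460,104))):
    o=least_squares(lambda p:np.r_[(proj(T,p)-t)[0],(proj(S,p)-s)[0]],[.6,-.2,.3]);print('mon corner',o.x.round(3),o.cost)
# base front/top corner: side (253,223) top edge, top (338,118)
for s,t in(((248,224),(338,118)),):
    o=least_squares(lambda p:np.r_[(proj(T,p)-t)[0],(proj(S,p)-s)[0]],[.6,-.2,.1]);print('base corner',o.x.round(3),o.cost)
q=[.4722,.0112,.1137]
print('fixed-tip foot path',[frame2world(q,foot(k),.3)[0].round(3).tolist() for k in(.3,.6,.9,1.2,1.4)])
M=R.from_quat(status.sense()['tcp_rot']).as_matrix();print(M.round(3))
E
```

```text
mon corner [ 0.674 -0.191  0.301] 0.02905349648211933
mon corner [ 0.675 -0.206  0.31 ] 0.002930708865223814
base corner [ 0.745 -0.023  0.023] 0.04431067325052238
fixed-tip foot path [[0.483, -0.137, 0.157], [0.475, -0.142, 0.13], [0.466, -0.139, 0.102], [0.457, -0.128, 0.077], [0.451, -0.116, 0.062]]
[[ 0.944  0.33  -0.   ]
 [ 0.33  -0.944  0.001]
 [ 0.    -0.001 -1.   ]]
```

carry_out --plan '[[[255,0,0,-0.2,-0.96],[255,0,0,-0.2,-0.96],[255,0,0,-0.2,-0.96],[255,0,0,-0.2,-0.96],[255,0,0,-0.2,-0.96],[255,0,0,0,-0.96],[255,0,0,0,-0.96],[255,0,0,0,-0.96],[255,0,0,0,-0.96],[255,0,0,0,-0.96],[255,0,0,0,-0.96],[255,0,0,0,-0.96],[255,0,0,0,-0.96],[255,0,0,0,-0.96],[255,0,0,0,-0.96],[255,0,0,0,-0.96]]]' --squeeze 20

```text
time_s: 1.75
eef_pos: [0.2059, -0.5899, 0.2443]
tcp_rot: [0.668, 0.745, 0.0, -0.0]
wrist_force: [-0.1, 0.8, -0.1]
opening: 0.0006
grasp_force: 0.0
```

```bash
cat >> h.py <<'E'
def go(P):
    s=status.sense();M=R.from_quat(s['tcp_rot']).as_matrix()
    print('tcp',s['eef_pos'].round(4),'ang y',np.degrees(np.arctan2(M[1,1],M[0,1])).round(2),'F',s['wrist_force'].round(1),'open',s['opening'].round(4),'t',s['time_s'])
    print('units',(M.T@(np.array(P)-s['eef_pos'])/.03).round(2))
E
python3 -c "
from h import *
go([.488,-.125,.22])"
```

```text
Traceback (most recent call last):
  File "h.py", line 16, in go
    print('tcp',s['eef_pos'].round(4),'ang y',np.degrees(np.arctan2(M[1,1],M[0,1])).round(2),'F',s['wrist_force'].round(1),'open',s['opening'].round(4),'t',s['time_s'])
                                                                                                                                  ^^^^^^^^^^^^^^^^^^
AttributeError: 'float' object has no attribute 'round'
```

```bash
sed -i "s/s\['opening'\].round(4)/round(s['opening'],4)/" h.py; python3 -c "
from h import *
go([.488,-.125,.22])"
```

```text
tcp [ 0.2059 -0.5899  0.2443] ang y 6.24 F [-0.1  0.8 -0.1] open 0.0006 t 1.75
units [14.38 11.03  0.82]
```

carry_out --plan '[[[255,0.8,0.61,0,0],[255,0.8,0.61,0,0],[255,0.8,0.61,0,0],[255,0.8,0.61,0,0],[255,0.8,0.61,0,0],[255,0.8,0.61,0,0],[255,0.8,0.61,0,0],[255,0.8,0.61,0,0],[255,0.8,0.61,0,0],[255,0.8,0.61,0,0],[255,0.8,0.61,0,0],[255,0.8,0.61,0,0],[255,0.8,0.61,0,0],[255,0.8,0.61,0,0],[255,0.8,0.61,0,0],[255,0.8,0.61,0,0],[255,0.8,0.61,0,0],[255,0.8,0.61,0.4,0],[255,0,0,0.4,0],[255,0,0,0,0]]]'

```text
time_s: 3.75
eef_pos: [0.4869, -0.1252, 0.2188]
tcp_rot: [0.668, 0.744, -0.001, -0.001]
wrist_force: [-0.4, 0.3, -0.3]
opening: 0.0004
grasp_force: 0.0
```

```bash
python3 -c "
from h import *
go([.488,-.125,.20])
w=vision.read_camera('wrist');cv2.imwrite('pics/w1.png',w[:,:,::-1])
s=vision.read_camera('side');
c=np.zeros((480,800,3),np.uint8);c[:360,:480]=cv2.resize(w[:,:,::-1],(480,360));c[:450,480:]=cv2.resize(s[150:290,270:370,::-1],(320,450),interpolation=cv2.INTER_CUBIC)
cv2.imwrite('pics/c1.png',c)
q=[.4722,.0112,.1137];print(proj(vision.camera_info('wrist'),frame2world(q,[foot(0),[0,.0624,.165],[0,-.0624,.165]],.3)).round(0))"
```

```text
tcp [ 0.4869 -0.1252  0.2188] ang y 6.14 F [-0.4  0.3 -0.3] open 0.0004 t 3.75
units [0.   0.04 0.63]
[[ 326.  273.]
 [ 436. -170.]
 [ 418.  140.]]
```

View pics/c1.png

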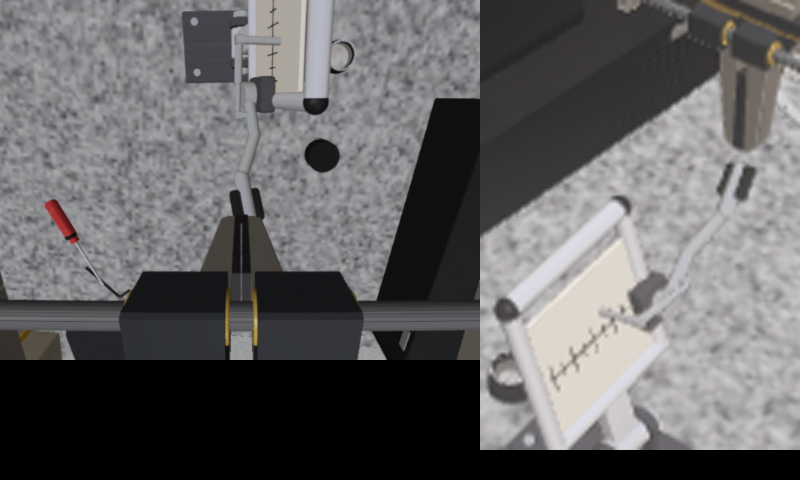

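The wrist view shows the fingertips directly over the foot at (329,271), with the prediction at (326,273). The bar cap is at (420,137) against a predicted (418,140), so the fit is good. I'll push down now.

carry_out --plan '[[[255,-0.06,0.02,0.32,0],[255,-0.06,0,0.32,0],[255,-0.06,0,0.32,0],[255,-0.07,-0.06,0.26,0],[255,-0.07,-0.06,0.26,0],[255,-0.07,-0.06,0.26,0],[255,-0.05,-0.09,0.3,0],[255,-0.05,-0.09,0.3,0],[255,-0.05,-0.09,0.3,0]]]'

```text
time_s: 4.75
eef_pos: [0.4766, -0.1432, 0.1405]
tcp_rot: [0.669, 0.743, 0.0, -0.0]
wrist_force: [-0.0, 0.6, 0.1]
opening: 0.0006
grasp_force: 0.5
```

```bash
python3 -c "
from h import *
go([.475,-.142,.14])
w=vision.read_camera('wrist')
s=vision.read_camera('side');
c=np.zeros((480,800,3),np.uint8);c[:360,:480]=cv2.resize(w[:,:,::-1],(480,360));c[:450,480:]=cv2.resize(s[150:290,270:370,::-1],(320,450),interpolation=cv2.INTER_CUBIC)
cv2.imwrite('pics/c2.png',c)
q=[.4722,.0112,.1137];print(proj(vision.camera_info('wrist'),frame2world(q,[foot(.6),foot(.8),[0,-.0624,.165]],.3)).round(0)*.75)"
```

```text
tcp [ 0.4766 -0.1432  0.1405] ang y 6.04 F [-0.   0.6  0.1] open 0.0006 t 4.75
units [ 0.05 -0.05  0.02]
[[240.75 223.5 ]
 [232.5  210.75]
 [399.75  72.75]]
```

View pics/c2.png

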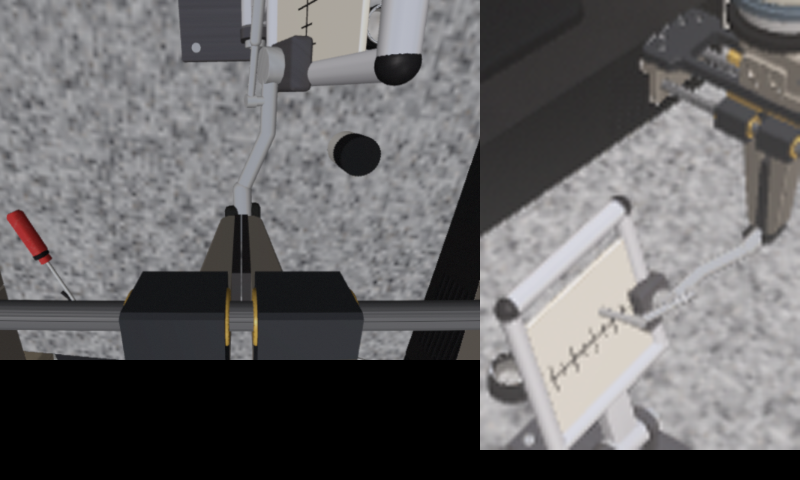

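The leg is about horizontal with the tip on the foot. Continuing past centre.

carry_out --plan '[[[255,0.05,-0.1,0.31,0],[255,0.05,-0.1,0.31,0],[255,0.06,-0.1,0.31,0],[255,0.11,-0.09,0.28,0],[255,0.11,-0.09,0.28,0],[255,0.11,-0.09,0.28,0],[255,0.15,-0.08,0.25,0],[255,0.15,-0.08,0.25,0],[255,0,0,0,0],[255,0,0,0,0]]]'

```text
time_s: 5.85
eef_pos: [0.4527, -0.1219, 0.0732]
tcp_rot: [0.669, 0.743, -0.0, -0.0]
wrist_force: [-0.2, -0.8, 0.6]
opening: 0.0003
grasp_force: 0.0
```

```bash
python3 -c "
from h import *
go([.475,-.142,.14])
w=vision.read_camera('wrist')
s=vision.read_camera('side');
c=np.zeros((480,800,3),np.uint8);c[:360,:480]=cv2.resize(w[:,:,::-1],(480,360));c[:450,480:]=cv2.resize(s[190:330,270:370,::-1],(320,450),interpolation=cv2.INTER_CUBIC)
cv2.imwrite('pics/c3.png',c)
q=[.4722,.0112,.1137]
f=frame2world(q,[foot(2.1),foot(1.4),[0,-.0624,.165]],.3)
print(proj(vision.camera_info('wrist'),f).round(0)*.75, (proj(vision.camera_info('side'),f)-[270,190])*3.2+[480,0])"
```

```text
tcp [ 0.4527 -0.1219  0.0732] ang y 6.06 F [-0.2 -0.8  0.6] open 0.0003 t 5.85
units [-0.74  0.67 -2.23]
[[226.5  118.5 ]
 [239.25 214.5 ]
 [653.25 177.75]] [[721.83388231 277.18160784]
 [761.2127015  198.26324161]
 [620.46720235  72.35730667]]
```

View pics/c3.png

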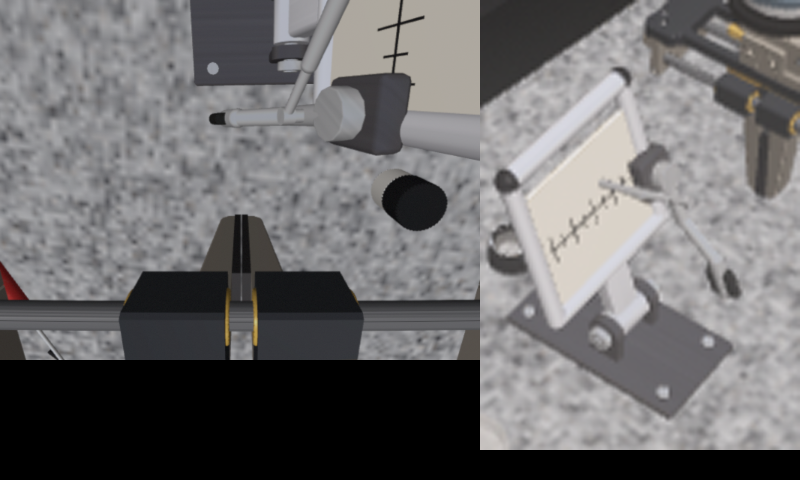

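The kickstand has snapped down: foot at (724,282) in the side crop, predicted (722,277) for 2.10. Now I'll go up, open and move over the bar.

carry_out --plan '[[[255,0,0,-0.75,0],[255,0,0,-0.75,0],[255,0,0,-0.75,0],[255,0,0,-0.75,0],[255,0,0,-0.75,0],[255,0,0,-0.75,0],[255,0,0,-0.75,0],[255,0,0,-0.75,0],[0,0,0,-0.75,0],[0,0,0,-0.75,0],[0,0.62,0.39,0,0],[0,0.62,0.39,0,0],[0,0.62,0.39,0,0],[0,0.62,0.39,0,0],[0,0.62,0.39,0,0],[0,0.62,0.39,0,0],[0,0.62,0.36,0,0],[0,0,0,0,0],[0,0,0,0,0]]]'

```text
time_s: 7.85
eef_pos: [0.5194, 0.0158, 0.2984]
tcp_rot: [0.668, 0.744, -0.0, 0.0]
wrist_force: [0.8, -0.3, 0.3]
opening: 0.0867
grasp_force: 0.0
```

```bash
python3 -c "
from h import *
q=[.4722,.0112,.1137]
f=frame2world(q,[[0,0,.165],[0,.0624,.165],[0,-.0624,.165]],.3)
go(f[0]-[0,0,.014])
i=vision.camera_info('wrist');w=vision.read_camera('wrist')
cv2.imwrite('pics/w4.png',w[:,:,::-1])
print(proj(i,f).round(0))"
```

```text
tcp [0.5194 0.0158 0.2984] ang y 6.1 F [ 0.8 -0.3  0.3] open 0.0867 t 7.85
units [0.03 0.04 4.16]
[[323. 240.]
 [322. 155.]
 [323. 315.]]
```

View pics/w4.png

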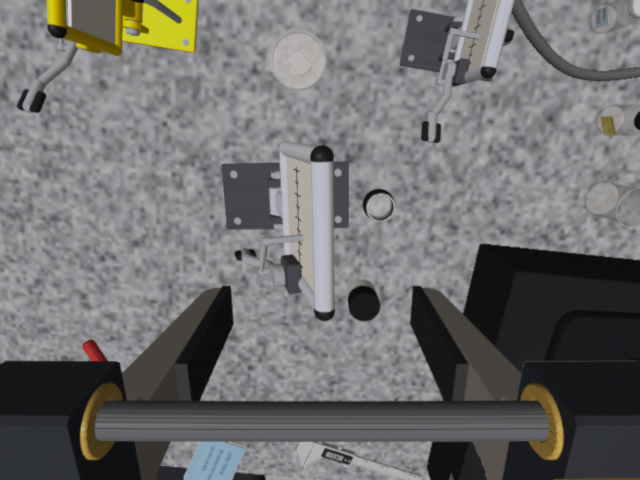

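The bar caps are at (321,155) and (325,313), against predictions of (322,155) and (323,315). The pose is good to about 1 mm, so I'll descend and close.

carry_out --plan '[[[0,0,0.04,0.5,0],[0,0.03,0,0.6,0],[0,0,0,0.6,0],[0,0,0,0.6,0],[0,0,0,0.6,0],[0,0,0,0.6,0],[0,0,0,0.4,0],[0,0,0,0.26,0],[0,0,0,0,0],[150,0,0,0,0],[255,0,0,0,0],[255,0,0,0,0],[255,0,0,0,0],[255,0,0,0,0],[255,0,0,0,0],[255,0,0,0,0],[255,0,0,0,0],[255,0,0,0,0]]]' --squeeze 25

```text
time_s: 9.7
eef_pos: [0.5206, 0.017, 0.1735]
tcp_rot: [0.669, 0.743, -0.0, 0.0]
wrist_force: [0.6, 0.3, 0.4]
opening: 0.0221
grasp_force: 0.0
```

```bash
python3 -c "
from h import *
q=[.4722,.0112,.1137]
for t in(.3,.2,.1,.01):go(frame2world(q,[0,0,.165],t)[0]-[0,0,.014])
print(status.sense()['grasp_force'])"
```

```text
tcp [0.5206 0.017  0.1735] ang y 6.04 F [0.6 0.3 0.4] open 0.0221 t 9.7
units [-0.01 -0.   -0.  ]
tcp [0.5206 0.017  0.1735] ang y 6.04 F [0.6 0.3 0.4] open 0.0221 t 9.7
units [-0.01 -0.53 -0.14]
tcp [0.5206 0.017  0.1735] ang y 6.04 F [0.6 0.3 0.4] open 0.0221 t 9.7
units [-0.02 -1.08 -0.22]
tcp [0.5206 0.017  0.1735] ang y 6.04 F [0.6 0.3 0.4] open 0.0221 t 9.7
units [-0.02 -1.57 -0.25]
0.0
```

Still closing; wait a bit.

carry_out --plan '[[[255,0,0,0,0],[255,0,0,0,0],[255,0,0,0,0],[255,0,0,0,0]]]'

```text
time_s: 10.1
eef_pos: [0.5205, 0.017, 0.1734]
tcp_rot: [0.669, 0.743, -0.0, -0.0]
wrist_force: [-1.3, -0.2, 1.4]
opening: 0.0156
grasp_force: 25.0
```

Gripped: opening 15.6 mm, grip force 25 N. Now raising along the arc.

carry_out --plan '[[[255,0,-0.1,-0.03,0],[255,0,-0.14,-0.04,0],[255,0,-0.14,-0.035,0],[255,0,-0.15,-0.035,0],[255,0,-0.14,-0.025,0],[255,0,-0.14,-0.02,0],[255,0,-0.14,-0.02,0],[255,0,-0.13,-0.015,0],[255,0,0,0,0]]]'

```text
time_s: 11.0
eef_pos: [0.4881, 0.0133, 0.1804]
tcp_rot: [0.669, 0.743, -0.0, 0.0]
wrist_force: [2.1, -4.5, 3.5]
opening: 0.0148
grasp_force: 25.1
```

carry_out --plan '[[[255,0,-0.12,-0.01,0],[255,0,-0.12,-0.01,0],[255,0,-0.1,-0.01,0],[255,0,-0.08,0,0],[255,0,-0.06,0,0],[255,0,0,0,0],[255,0,0,0,0],[255,0,0,0,0]]]'

```text
time_s: 11.8
eef_pos: [0.474, 0.0118, 0.181]
tcp_rot: [0.669, 0.743, -0.0, 0.0]
wrist_force: [1.7, -6.0, 4.0]
opening: 0.0151
grasp_force: 25.0
```

```bash
python3 -c "
from h import *
q=[.4722,.0112,.1137]
go(frame2world(q,[0,0,.165],.0)[0]-[0,0,.014])
w=vision.read_camera('wrist')
s=vision.read_camera('side');t=vision.read_camera('top')
f=frame2world(q,[[0,.0624,.165],[0,-.0624,.165],foot(2.1)],0.0)
o=[]
c=np.zeros((600,800,3),np.uint8);c[:300,:400]=cv2.resize(w[:,:,::-1],(400,300));c[:560,400:]=cv2.resize(s[190:330,270:370,::-1],(400,560),interpolation=cv2.INTER_CUBIC);c[300:,:400]=cv2.resize(t[180:300,260:420,::-1],(400,300),interpolation=cv2.INTER_CUBIC)
cv2.imwrite('pics/c5.png',c)
print((proj(vision.camera_info('side'),f)-[270,190])*4+[400,0],(proj(vision.camera_info('top'),f)-[260,180])*2.5+[0,300],proj(vision.camera_info('wrist'),f)*.625)"
```

```text
tcp [0.474  0.0118 0.181 ] ang y 6.05 F [ 1.7 -6.   4. ] open 0.0151 t 11.8
units [-0.01 -0.06  0.  ]
[[501.9487315  254.25461265]
 [647.87730186 117.64398955]
 [700.86786217 360.48143713]] [[ 48.23386249 464.45159172]
 [232.88872284 446.82124285]
 [230.50519042 527.24857731]] [[196.48537893 114.09307884]
 [198.66233781 273.02131497]
 [170.49968493 182.89173107]]
```

View pics/c5.png

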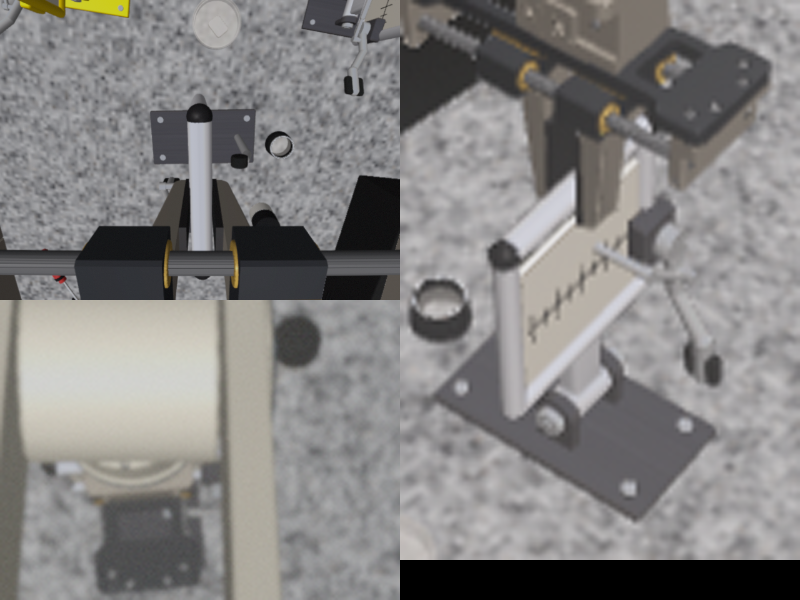

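The side crop shows the screen upright, with the near cap at (502,255) against a predicted (502,254) and the kickstand down. The gripper holds the bar. Tip is about +0.012, so I'll nudge 1 mm, settle and hand in.

carry_out --plan '[[[255,0,-0.03,0,0],[255,0,0,0,0],[255,0,0,0,0],[255,0,0,0,0],[255,0,0,0,0]]]'

```text
time_s: 12.45
eef_pos: [0.4731, 0.0117, 0.181]
tcp_rot: [0.669, 0.743, -0.0, 0.0]
wrist_force: [1.4, -4.8, 3.0]
opening: 0.0152
grasp_force: 25.1
```

```bash
python3 -c "
from h import *
go([.4722,.0112,.181]); print(r.finish_job())"
```

```text
tcp [0.4731 0.0117 0.181 ] ang y 6.05 F [ 1.4 -4.8  3. ] open 0.0152 t 12.45
units [-0.01 -0.03 -0.  ]
the job is handed in; nothing more can be done
None
```

I handed the job in at 12.45 s: the kickstand snapped fully down while the screen still leaned on the rest, and the gripper now holds the bar at 25 N with the screen upright (estimated tip +0.006 rad, not past upright); the petri dish, loupe and objective case were not touched.

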